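# Seat a mortar cube on the press's loading slide and run the slide in

### The job

A mortar test cube was set down askew on the pulled-out loading slide of the small bench press. With the fingertips, and without lifting it, nudge the cube square against both locating stops (the one behind it and the one on its left) while the slide is still out; then push the slide fully home, so that the cube goes under the ram still seated against both stops. Leave the other cube, the brush and the timer where they are.

Things in the scene. Friction and masses are not known exactly. Their poses are not given: they have to be found in the camera images.
- press: Small grey two-column bench press, fixed. Origin on the worktop under the ram's axis; x points from its open front into the press, y to its left, z up. Foot 100 x 160 mm; slide bed 104 mm wide, 27 mm high, out to x = -165 mm. Columns 18 mm thick at y = +-63 mm; crosshead 52 x 160 mm from z = 108 mm, cylinder and gauge above it to z = 188 mm; ram's platen 42 mm across, underside z = 69 mm.
- slide (a joint): Travel of the loading slide in m along the press's x axis: 0 pulled right out, 0.090 fully home against its end stop. It starts 0 to 12 mm in. It moves stiffly (about 5 N plus drag) and stays where it is left; it has no spring.
- seat (a point): Point on the slide (moves with it) where the cube's centre is when the cube touches both stops; axes parallel to the press's. Under the ram when the slide is home. It lies 14 mm above the slide's flat steel top, which is 28 mm above the worktop, 74 mm wide (y = -37 to 37 mm) and free from x = -85 mm (inside of the front plate) to the back stop at x = 14 mm.
- back_stop (a point): On the slide: middle of the top edge of the back stop's face, which looks to the press's -x. A dark steel bar 28 mm long (y), 6 mm thick and 12 mm high; the cube's far side goes flat against it.
- left_stop (a point): On the slide: middle of the top edge of the left stop's face, which looks to the press's -y. A dark steel bar 28 mm long (x), 6 mm thick and 12 mm high; the cube's left side goes flat against it.
- front_plate (a point): Middle of the outer (robot-side) face of the slide's upright front plate, 16 mm above the slide's top; axes as the press. The plate is 70 mm wide (y), 8 mm thick and stands 31 mm above the slide's top. Push here along the press's +x to run the slide in.
- test_cube_mid (a point): Centre of the grey mortar cube (28 mm, about 50 g) that stands on the slide; axes along its edges, z up. At the start it is turned up to 0.4 rad from square and lies 7 to 30 mm short of the seat in x and 7 to 15 mm in y (on the seat's -x, -y side).
- waiting_cube: A second, equal mortar cube standing on the worktop to the left of the press's bed; to be left where it is. Origin at the centre of its underside.
- brush: Flat bench brush, 206 x 23 x 10 mm, lying on the worktop to the left of the press, beyond the second cube; to be left where it is. Origin at the centre of its underside.
- timer: White square bench timer, 62 x 62 x 19 mm, on the worktop to the right in front; to be left where it is. Origin at the centre of its underside.
Things that resemble listed ones, but are neither listed nor needed, are in the scene too. What is shaped like the part that bears test_cube_mid but red is not meant.

How it is judged:
On the way, in this order (a step that is already met when the one before it is completed fails the run):
1. the cube stands square against both stops while the slide is still out (less than 40 mm in) (x of test_cube_mid in the frame of seat between -0.002 and 0.002 m and y of test_cube_mid in the frame of seat between -0.002 and 0.002 m and (angle between the x axis of test_cube_mid and the x axis of seat, either way round below 0.06 rad or angle between the x axis of test_cube_mid and the y axis of seat, either way round below 0.06 rad) and value of joint slide below 0.04 m), for 0.2 s.
2. the slide is fully home (value of joint slide above 0.088 m), for 0.2 s.
At the end, for the whole second after the job is handed in: The slide is fully home (within 2 mm) and the cube stands flat on it against both stops (within 2 mm of each, square within 0.06 rad); the second cube, the brush and the timer are within 15 mm of where they were (value of joint slide above 0.088 m and x of test_cube_mid in the frame of seat between -0.002 and 0.002 m and y of test_cube_mid in the frame of seat between -0.002 and 0.002 m and z of test_cube_mid in the frame of seat between -0.003 and 0.003 m and (angle between the x axis of test_cube_mid and the x axis of seat, either way round below 0.06 rad or angle between the x axis of test_cube_mid and the y axis of seat, either way round below 0.06 rad) and angle between test_cube_mid's own z axis and vertical below 0.05 rad and distance of each of waiting_cube, brush, timer from where it was at the start of the episode below 0.015 m); the robot touches nothing.
It fails at once if the cube is lifted off the slide (8 mm) or falls off it (z of test_cube_mid in the frame of seat above 0.008 m or z of test_cube_mid in the frame of seat below -0.008 m).
It fails at once if the cube is tipped (0.35 rad) (angle between test_cube_mid's own z axis and vertical above 0.35 rad).
It fails at once if the second cube, the brush or the timer is moved by more than 15 mm (distance of any of waiting_cube, brush, timer from where it was at the start of the episode above 0.015 m).
It also fails if it takes over 58 s, if anything falls off the work surface, if the arm or the gripper's body presses on something with over 40 N, if the wrist force passes 120 N, or if a joint passes its speed limit or range.

### The arm

A 7-joint arm with a two-finger parallel gripper is mounted at the origin on a cart in front of the work surface, level with it; the furniture and walls round the work are solid. World frame = base frame: x ahead of the robot, y to its left, z up, the work surface at z = 0. Lengths are in m, angles in rad, forces in N, time in s.
With the tool pointing down it reaches from about 0.4 to 0.85 m from the base axis. Payload 10.4 kg.
Tool frame: the origin (TCP) lies at the very end of the fingers, on their centre line; the grasp point (between the pads) lies 19 mm behind it; x points along the fingers, z is the direction in which the jaws open and shut, and the axes are right-handed (so a half turn about x gives the same grasp; the last joint's range is limited). The gripper opens to 85 mm and grips with 20 to 120 N. Pads are 22 mm wide; open, the fingers measure 114 mm over their backs; the gripper's body (76 mm by 85 mm) begins 54 mm behind the grasp point. The pads swing forward as they close: fully open they stand 13 mm farther back than shut.
Start: joints at [1.178, 0.332, -0.065, 1.46, 0.022, 1.35, -0.088], TCP at [0.226, -0.583, 0.231] pointing down, gripper open.
Joint ranges: [-2.6, 2.6], [-0.5, 2.12], [-1.47, 1.34], [0.16, 2.42], [-1.27, 4.41], [0.06, 2.06], [-2.6, 2.6]. Speed limits (rad/s): [2.22, 2.22, 2.79, 2.79, 3.14, 3.14, 3.14].

### API

Orientations are given as a unit quaternion [x, y, z, w].
In Python, from workcell import readout, camera, manip gives the robot as it stands.
- The arm moves only by the shell command python3 -m inch 'ROWS' [FORCE]. ROWS is JSON, a list of rows, each a list of 3 entries, a list of its own where there are three numbers: the turn, a rotation vector about the tool's x, y, z in degrees, then the shift along the tool's x, y, z in mm, then the closure, from 0 (fully open) to 1 (shut). In form: [[[wx, wy, wz], [dx, dy, dz], hand], ...]. A call has 1 to 10 rows; each row is the pose to reach, as a shift and turn from the pose measured when the call began, along the tool's axes at that moment; what a row does not reach only later rows make up. A row lasts 1/8 s, in which the tool goes at most 62.5 mm and 10.7 degrees, less where a joint would pass 70% of its speed; a pose out of reach is approached as far as the arm can. A call with a gripper value outside its range is refused whole. The fingers move at their own pace and stop on an object; FORCE is the grip in N (left out, the last holds). Time passes only in rows, so rows that repeat a pose let the fingers close. It gives the time, the measured TCP pose, the force and the opening at its end, in the units of the state.
- readout.get_obs(): the state, without advancing time (a new reading comes with each control period).
- camera(name): name is "side" or "top" or "wrist"; returns a dict with "pixels" (400x640x3 uint8, red, green, blue), "range_z" (400x640 float32, m along the optical axis (not along the pixel's ray), 0 where there is no reading), "intrinsics" (3x3 intrinsics, pixels), "extrinsics" (4x4, takes a point from world to camera coordinates); the wrist camera has in their place "T_tool_cam" (4x4, takes a point from camera to tool coordinates, whose origin is the TCP and whose axes are the tool frame's). Camera axes: x right, y down, z forward; pixel columns grow to the right and rows downward; lengths in m; the calibration is good to about 2 mm. A picture is of the moment at which its call begins: read the wrist's pose just before it.
- manip.hand_in(): hands the job in, once; it reports no verdict.
The state is a dict: "clock": time; "joint_pos": joint angles; "joint_velocities": joint speeds; "tau": joint torques, N m; "position": TCP position; "ee_rot": TCP orientation; "ft_force": force on the tool from outside, world axes, zero at the start; "torque": the same for the moment, N m; "grip_width": opening from 0.0 (shut) to 1.0 (fully open).
Only numpy, scipy, OpenCV 4.12 (cv2) and the standard library are available. Lean on these libraries where they do the work, as an engineer would, in place of code of your own. Each camera call takes 0.05 s, during which the arm holds its last target.

## Working session

There is one attempt and no reset: what is moved stays moved. The work goes in short steps, Python scripts to look and compute and a shell command to move; the robot and the scene stay as the last step left them, time stands still between calls to the robot, and variables do not carry over. Pictures are saved under pics/ and viewed, and the job is handed in when it is done.

```bash
mkdir -p pics; ls
cat > h.py <<'E'
import numpy as np,cv2
from workcell import readout,camera,manip
from scipy.spatial.transform import Rotation as R
def T_tool():
    o=readout.get_obs();T=np.eye(4);T[:3,:3]=R.from_quat(o["ee_rot"]).as_matrix();T[:3,3]=o["position"];return T
def grab(n):
    T=T_tool();c=camera(n)
    c["wc"]=T@c["T_tool_cam"] if "T_tool_cam" in c else np.linalg.inv(c["extrinsics"])
    return c
def save(c,f,crop=None,s=1):
    im=c["pixels"][:,:,::-1]
    if crop: u0,v0,u1,v1=crop; im=im[v0:v1,u0:u1]
    cv2.imwrite("pics/"+f,cv2.resize(im,None,fx=s,fy=s,interpolation=cv2.INTER_CUBIC))
def ray(c,u,v,z):
    K=c["intrinsics"];d=c["wc"][:3,:3]@np.linalg.inv(K)@np.array([u,v,1.]);o=c["wc"][:3,3];return o+d*(z-o[2])/d[2]
def pt(c,u,v):
    K=c["intrinsics"];return (c["wc"]@np.r_[np.linalg.inv(K)@np.array([u,v,1.])*c["range_z"][int(v),int(u)],1])[:3]
def cloud(c):
    v,u=np.mgrid[:400,:640];z=c["range_z"];p=np.linalg.inv(c["intrinsics"])@np.stack([u.ravel(),v.ravel(),np.ones(u.size)])*z.ravel()
    return (c["wc"][:3,:3]@p+c["wc"][:3,3:]).T.reshape(400,640,3)
def proj(c,p):
    q=np.linalg.inv(c["wc"])@np.r_[p,1];q=c["intrinsics"]@q[:3];return q[:2]/q[2]
E
python3 - <<'E'
from h import *
o=readout.get_obs();print(o)
for n in["side","top","wrist"]:
    c=grab(n);save(c,n+"0.png");print(n,c["wc"].round(3).tolist(),c["intrinsics"].tolist())
E
```

```text
pics
{'clock': 0.0, 'joint_pos': array([ 1.17842556,  0.33286608, -0.06470378,  1.4609698 ,  0.02160239,
        1.34992205, -0.08847573]), 'joint_velocities': array([ 0.00042293,  0.00164678, -0.00014726,  0.00205727, -0.00105489,
       -0.000493  , -0.00187477]), 'tau': array([-1.01883626e-03, -6.25449228e+01,  4.81668301e-02, -3.91611850e+01,
        1.60111045e-02,  9.85017599e-03,  1.46341392e-05]), 'position': array([ 0.22572777, -0.58238895,  0.23050597]), 'ee_rot': array([ 0.39981942,  0.58384789, -0.39927467,  0.58296295]), 'ft_force': array([-0.61469616, -0.04119848, -0.09576119]), 'torque': array([-0.00167856,  0.02192081, -0.03192983]), 'grip_width': 0.99948915246558}
side [[-0.851, -0.233, 0.47, 0.063], [-0.524, 0.369, -0.767, 0.934], [0.005, -0.9, -0.436, 0.488], [0.0, 0.0, 0.0, 1.0]] [[395.74268422040916, 0.0, 314.67768804067214], [0.0, 395.74268422040916, 200.0233297525565], [0.0, 0.0, 1.0]]
top [[-0.051, -0.974, 0.222, 0.239], [-0.999, 0.048, -0.015, 0.201], [0.003, -0.223, -0.975, 1.265], [0.0, 0.0, 0.0, 1.0]] [[446.5455483828145, 0.0, 324.83525211239817], [0.0, 446.5455483828145, 189.4771762534342], [0.0, 0.0, 1.0]]
wrist [[0.361, -0.881, -0.306, 0.305], [-0.933, -0.341, -0.117, -0.552], [-0.001, 0.328, -0.945, 0.374], [0.0, 0.0, 0.0, 1.0]] [[326.97637491116643, 0.0, 313.78148465274734], [0.0, 326.97637491116643, 202.62204617134083], [0.0, 0.0, 1.0]]
```

View pics/side0.png

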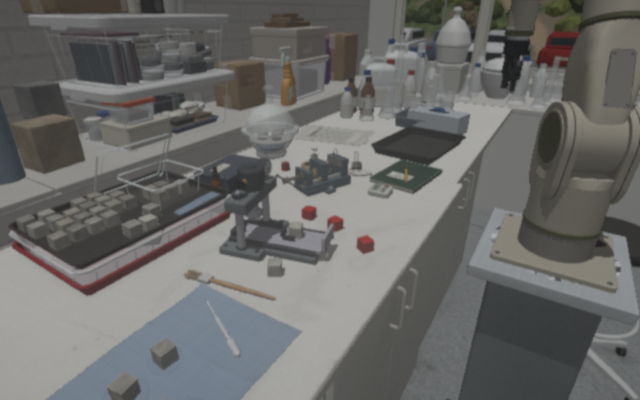

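View pics/top0.png

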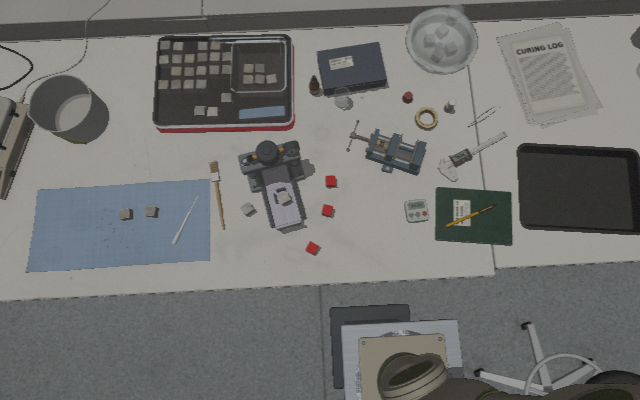

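View pics/wrist0.png

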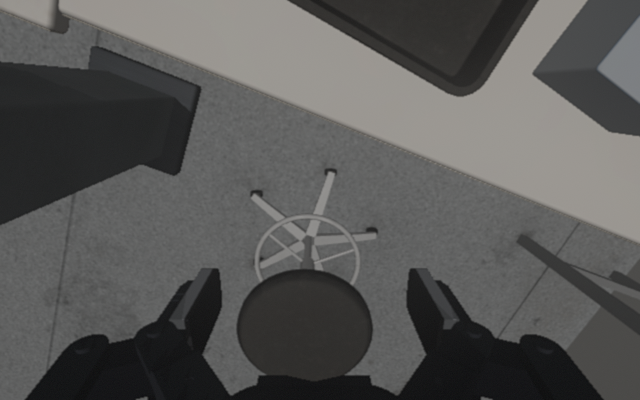

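Run:
```python
from h import *
c=grab("top");save(c,"topz.png",(200,120,360,260),5)
for n,u,v,z in[("front",286,224,.03),("cube",283,197,.056),("wait",248,209,.028),("brush",218,195,.01),("timer",416,210,.02),("colL",251,160,.05),("colR",292,155,.05),("red1",328,211,.03),("red2",313,248,.03)]: print(n,ray(c,u,v,z).round(3),pt(c,u,v).round(3))
```

```text
front [0.428 0.295 0.03 ] [0.423 0.293 0.066]
cube [0.5   0.299 0.056] [0.499 0.299 0.058]
wait [0.476 0.401 0.028] [0.475 0.4   0.033]
brush [0.525 0.489 0.01 ] [0.524 0.489 0.012]
timer [ 0.451 -0.073  0.02 ] [ 0.45  -0.072  0.024]
colL [0.613 0.387 0.05 ] [0.577 0.37  0.165]
colR [0.622 0.271 0.05 ] [0.595 0.266 0.136]
red1 [0.459 0.177 0.03 ] [0.46  0.177 0.026]
red2 [0.358 0.223 0.03 ] [0.358 0.223 0.03 ]
```

View pics/topz.png

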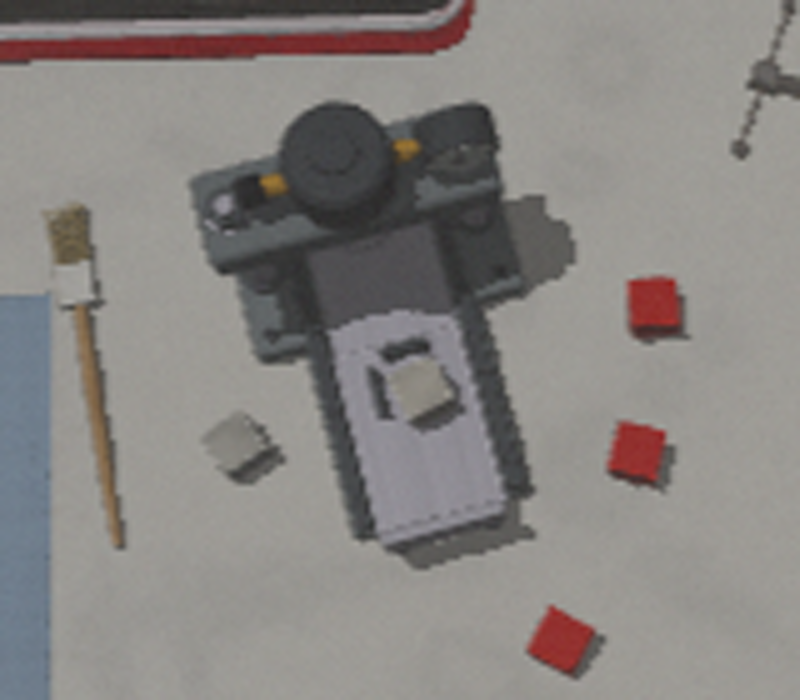

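```bash
cat >> h.py <<'E'
def plan(p,yaw_z=None):
    """target TCP p, tool x down, tool z horizontal at heading yaw_z (deg)"""
    T=T_tool();
    if yaw_z is None: Rt=T[:3,:3]
    else:
        a=np.deg2rad(yaw_z);z=np.array([np.cos(a),np.sin(a),0]);x=np.array([0,0,-1.]);Rt=np.c_[x,np.cross(z,x),z]
    d=T[:3,:3].T@(np.array(p)-T[:3,3])*1000
    w=np.rad2deg(R.from_matrix(T[:3,:3].T@Rt).as_rotvec())
    print("turn",w.round(2),"shift",d.round(1))
E
python3 - <<'E'
from h import *
T=T_tool();print(T.round(3));print(camera("wrist")["T_tool_cam"].round(3))
for y in(104,-76):
  plan([.45,-.25,.26],y);plan([.45,0.05,.26],y);plan([.40,.27,.26],y)
E
```

```text
[[-0.     0.932  0.361  0.226]
 [ 0.001  0.361 -0.932 -0.583]
 [-1.    -0.    -0.001  0.231]
 [ 0.     0.     0.     1.   ]]
[[ 0.    -0.328  0.945 -0.144]
 [-0.    -0.945 -0.328  0.085]
 [ 1.    -0.    -0.     0.   ]
 [ 0.     0.     0.     1.   ]]
turn [-1.7281e+02 -0.0000e+00 -5.0000e-02] shift [ -28.9  329.2 -229.1]
turn [-1.7281e+02 -0.0000e+00 -5.0000e-02] shift [ -28.7  437.7 -508.8]
turn [-1.7281e+02 -0.0000e+00 -5.0000e-02] shift [ -28.6  470.6 -732. ]
turn [ 7.19 -0.03  0.  ] shift [ -28.9  329.2 -229.1]
turn [ 7.19 -0.03  0.  ] shift [ -28.7  437.7 -508.8]
turn [ 7.19 -0.03  0.  ] shift [ -28.6  470.6 -732. ]
```

```bash
python3 -m inch '[[[-10,0,0],[-10,45,-30],0],[[-20,0,0],[-20,90,-60],0],[[-30,0,0],[-30,135,-90],0.2],[[-40,0,0],[-40,180,-120],0.4],[[-50,0,0],[-50,225,-150],0.6],[[-60,0,0],[-50,270,-180],0.8],[[-70,0,0],[-50,315,-210],1],[[-80,0,0],[-50,330,-250],1],[[-90,0,0],[-50,340,-290],1],[[-90,0,0],[-50,350,-330],1]]' 20
python3 - <<'E'
from h import *
print(T_tool().round(3),readout.get_obs()["joint_pos"].round(2));plan([.40,.22,.28],104)
E
```

```text
clock: 1.5
position: [0.4327, -0.147, 0.2811]
ee_rot: [-0.131, 0.695, 0.131, 0.695]
ft_force: [-0.7, 0.5, 0.5]
grip_width: -0.003
[[-0.    -0.364  0.931  0.433]
 [ 0.     0.931  0.364 -0.147]
 [-1.     0.001 -0.     0.281]
 [ 0.     0.     0.     1.   ]] [ 0.8  -0.04 -0.54  1.78 -0.02  1.4   0.63]
turn [-8.264e+01  2.000e-02 -3.000e-02] shift [  1.3 353.7 103.2]
```

```bash
python3 -m inch '[[[-10,0,0],[0,45,13],1],[[-20,0,0],[0,90,26],1],[[-30,0,0],[0,135,39],1],[[-40,0,0],[0,180,52],1],[[-50,0,0],[0,225,65],1],[[-60,0,0],[0,270,78],1],[[-70,0,0],[0,315,91],1],[[-80,0,0],[0,350,103],1],[[-82.6,0,0],[0,354,103],1],[[-82.6,0,0],[0,354,103],1]]'
python3 - <<'E'
from h import *
print(T_tool().round(3),readout.get_obs()["joint_pos"].round(2));c=grab("wrist");save(c,"w1.png")
c=grab("side");save(c,"s1.png",(180,130,420,310),3)
E
```

```text
clock: 2.75
position: [0.3996, 0.2197, 0.2811]
ee_rot: [-0.557, 0.436, 0.557, 0.436]
ft_force: [0.8, -0.5, -0.0]
grip_width: -0.002
[[-0.001 -0.971 -0.24   0.4  ]
 [ 0.    -0.24   0.971  0.22 ]
 [-1.     0.001  0.     0.281]
 [ 0.     0.     0.     1.   ]] [ 0.38 -0.04 -0.94  1.76 -0.03  1.4   1.26]
```

View pics/w1.png

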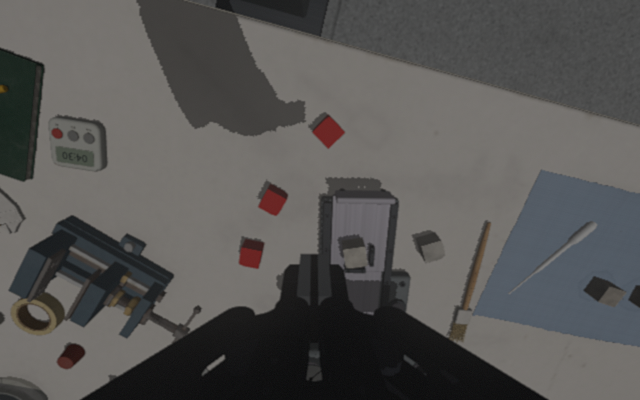

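View pics/s1.png

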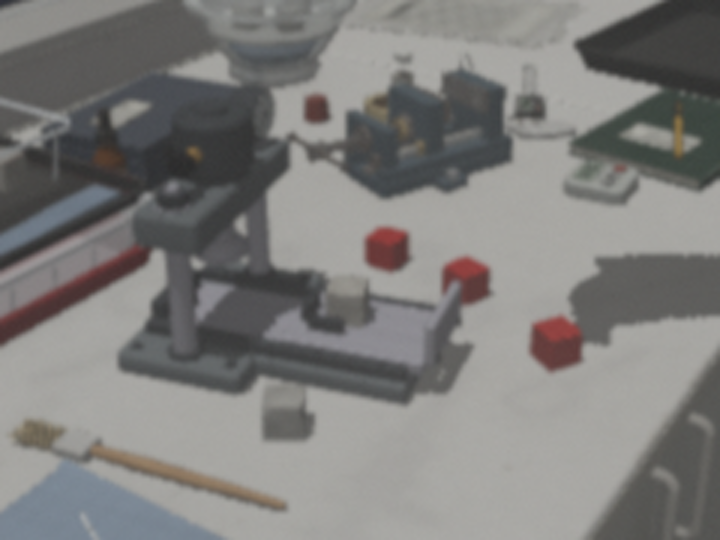

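```bash
python3 -m inch '[[[0,0,0],[0,50,35],1],[[0,0,0],[0,50,35],1],[[0,0,0],[0,50,35],1]]'
python3 - <<'E'
from h import *
print(T_tool().round(4));c=grab("wrist");save(c,"w2.png",(220,60,460,260),3.3)
import pickle;pickle.dump(c,open("w2.pkl","wb"))
E
```

```text
clock: 3.22
position: [0.3437, 0.24, 0.2814]
ee_rot: [0.556, -0.437, -0.555, -0.437]
ft_force: [0.6, -0.6, 0.4]
grip_width: -0.002
[[ 1.100e-03 -9.720e-01 -2.351e-01  3.437e-01]
 [-1.100e-03 -2.351e-01  9.720e-01  2.400e-01]
 [-1.000e+00 -8.000e-04 -1.300e-03  2.814e-01]
 [ 0.000e+00  0.000e+00  0.000e+00  1.000e+00]]
```

View pics/w2.png

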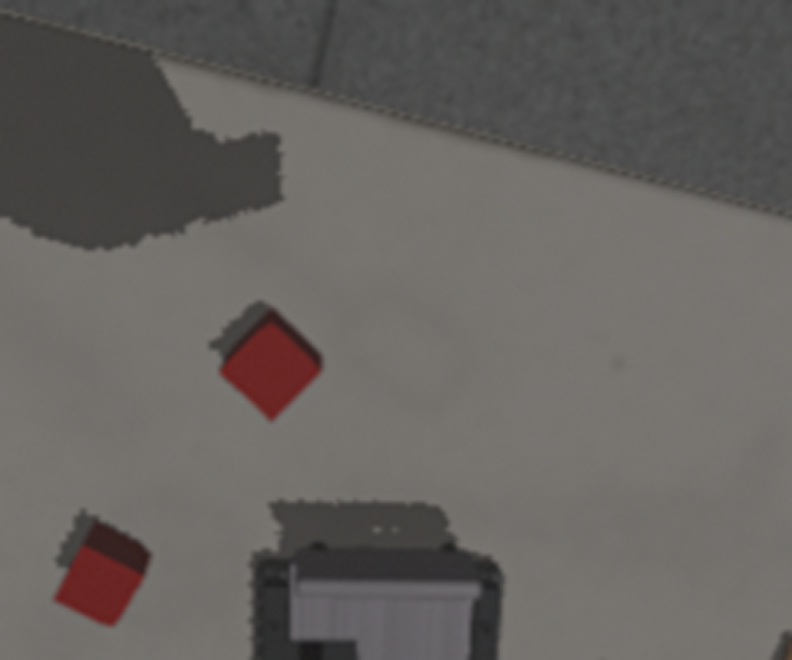

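```bash
python3 -m inch '[[[0,0,0],[0,-62,0],1],[[0,0,0],[0,-130,0],1],[[0,0,0],[0,-140,-10],1],[[0,0,0],[0,-140,-10],1]]'
python3 - <<'E'
from h import *
print(T_tool().round(4));c=grab("wrist");save(c,"w3.png",(220,60,460,260),3.3)
import pickle;pickle.dump(c,open("w3.pkl","wb"))
E
```

```text
clock: 3.78
position: [0.485, 0.2612, 0.2791]
ee_rot: [-0.553, 0.439, 0.556, 0.438]
ft_force: [-0.7, 0.6, -0.0]
grip_width: 0.001
[[-0.0044 -0.9731 -0.2303  0.485 ]
 [ 0.0013 -0.2303  0.9731  0.2612]
 [-1.      0.004   0.0022  0.2791]
 [ 0.      0.      0.      1.    ]]
```

View pics/w3.png

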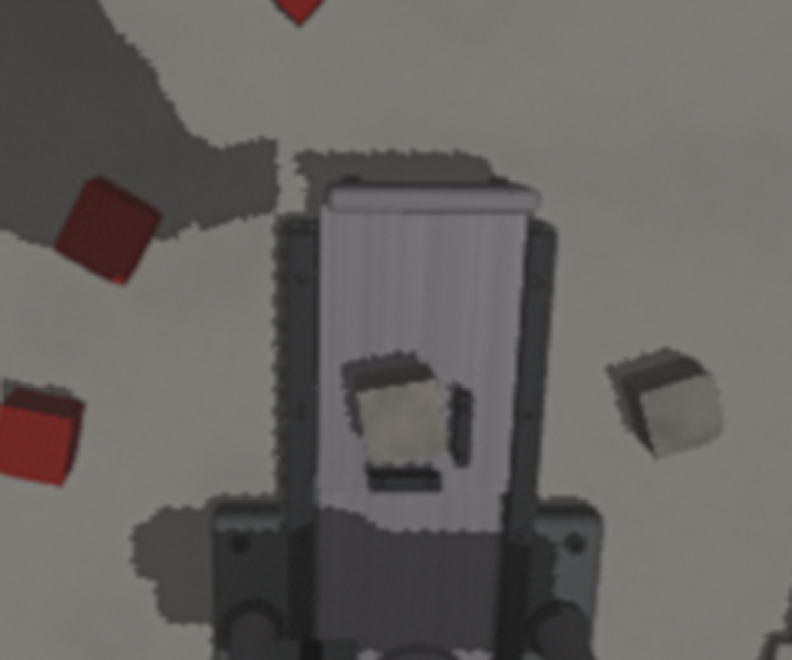

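Run:
```python
from h import *
import pickle
c=pickle.load(open("w3.pkl","rb"))
def Z(u,v,z): return ray(c,220+(u)/3.3-.35,60+v/3.3-.35,z)[:2]
P={}
for n,u,v,z in[("yR0",320,215,.028),("yR1",318,490,.028),("yL0",527,215,.028),("yL1",503,525,.028),("plT_R",331,187,.059),("plT_L",540,190,.059),("plTi_R",331,208,.059),("plTi_L",537,211,.059),
 ("bs0",370,469,.04),("bs1",441,469,.04),("ls0",451,388,.04),("ls1",453,463,.04),("c1",357,394,.056),("c2",436,376,.056),("c3",446,456,.056),("c4",362,466,.056)]:
    P[n]=Z(u,v,z);print(n,P[n].round(4))
def ang(a,b): d=P[b]-P[a];return np.rad2deg(np.arctan2(d[1],d[0])).round(2)
print(ang("yR0","yR1"),ang("yL0","yL1"),ang("plT_R","plT_L")-90,ang("plTi_R","plTi_L")-90,ang("bs0","bs1")-90,ang("ls0","ls1"))
print("cube",(P["c1"]+P["c2"]+P["c3"]+P["c4"])/4,[ang(a,b) for a,b in(("c1","c4"),("c2","c3"),("c1","c2"),("c4","c3"))],np.linalg.norm(P["c1"]-P["c2"]),np.linalg.norm(P["c1"]-P["c4"]))
C=cloud(c)
for n,u,v in[("slide",420,300),("cube",400,420),("bed",300,400),("plate",430,197),("table",200,400)]:
    print(n,C[int(60+v/3.3),int(220+u/3.3)].round(4))
# side-wall of seg by depth: slide top mask
m=(abs(C[...,2]-.028)<.006)
```

```text
yR0 [0.4403 0.2543]
yR1 [0.5422 0.2778]
yL0 [0.4232 0.3264]
yL1 [0.5398 0.3522]
plT_R [0.4278 0.2546]
plT_L [0.413  0.3215]
plTi_R [0.4343 0.2562]
plTi_L [0.4197 0.3225]
bs0 [0.5254 0.2938]
bs1 [0.5193 0.3197]
ls0 [0.4883 0.3149]
ls1 [0.516  0.3234]
c1 [0.4944 0.2802]
c2 [0.4818 0.3055]
c3 [0.5093 0.3168]
c4 [0.5199 0.2885]
13.03 12.49 12.480000000000004 12.459999999999994 13.239999999999995 17.2
cube [0.50134098 0.29777676] [np.float64(17.94), np.float64(22.36), np.float64(116.53), np.float64(110.42)] 0.028242835032866963 0.02677095689240987
slide [0.4609 0.2971 0.0275]
cube [0.4998 0.2973 0.0575]
bed [0.5091 0.2622 0.0271]
plate [0.423  0.2867 0.0606]
table [5.255e-01 2.246e-01 2.000e-04]
```

```bash
cat >> h.py <<'E'
A=np.deg2rad(12.8);EX=np.array([np.cos(A),np.sin(A)]);EY=np.array([-np.sin(A),np.cos(A)])
def toW(x,y,z): return np.r_[EX*x+EY*y,z]
def toP(p): return np.array([EX@p[:2],EY@p[:2]])
def pp(x,y,z): plan(toW(x,y,z),102.8)
def where():
    T=T_tool();print("press xy",toP(T[:3,3]).round(4),"z",T[2,3].round(4),"zhead",np.rad2deg(np.arctan2(T[1,2],T[0,2])).round(2),"F press",toP(readout.get_obs()["ft_force"]).round(2))
E
python3 - <<'E'
from h import *
where();pp(.513,.1815,.10);pp(.513,.1815,.037)
E
```

```text
press xy [0.5295 0.1486] z 0.2798 zhead 103.44 F press [0.21 0.15]
turn [ 0.64  0.09 -0.18] shift [179.9  15.5  32.8]
turn [ 0.64  0.09 -0.18] shift [242.9  15.3  32.7]
```

```bash
python3 -m inch '[[[0.6,0,0],[40,15,33],1],[[0.6,0,-0.2],[90,15,33],1],[[0.6,0,-0.2],[135,15,33],1],[[0.6,0,-0.2],[180,15.5,33],1],[[0.6,0,-0.2],[180,15.5,33],1]]'
python3 - <<'E'
from h import *
where();pp(.513,.1815,.037)
c=grab("wrist");save(c,"w4.png",(200,120,440,320),3.3)
c=grab("side");save(c,"s4.png",(200,160,360,280),5)
E
```

```text
clock: 4.45
position: [0.4581, 0.2893, 0.0977]
ee_rot: [-0.552, 0.442, 0.554, 0.44]
ft_force: [0.4, -0.0, 0.5]
grip_width: 0.0
press xy [0.5108 0.1806] z 0.0977 zhead 102.85 F press [ 0.35 -0.11]
turn [ 0.05  0.01 -0.27] shift [60.7 -2.5  0.8]
```

View pics/w4.png

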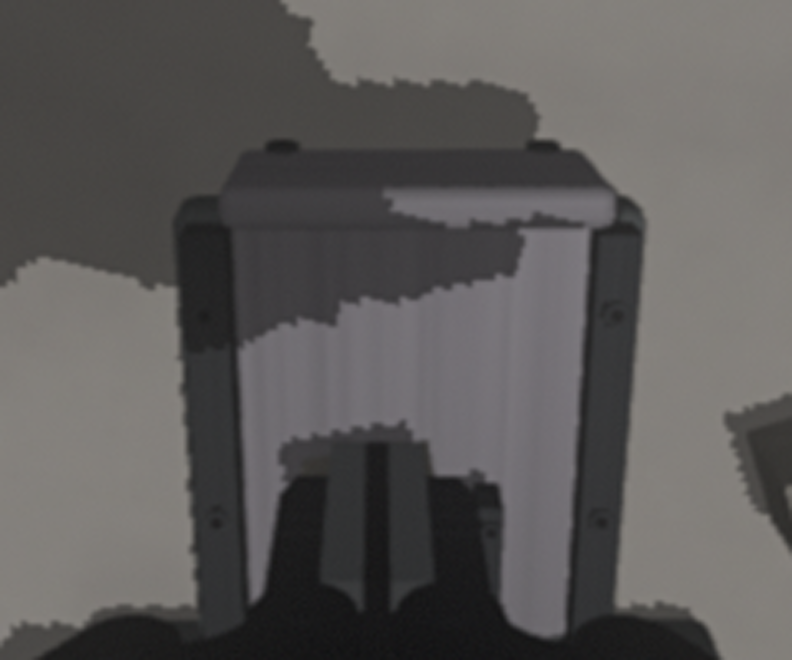

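View pics/s4.png

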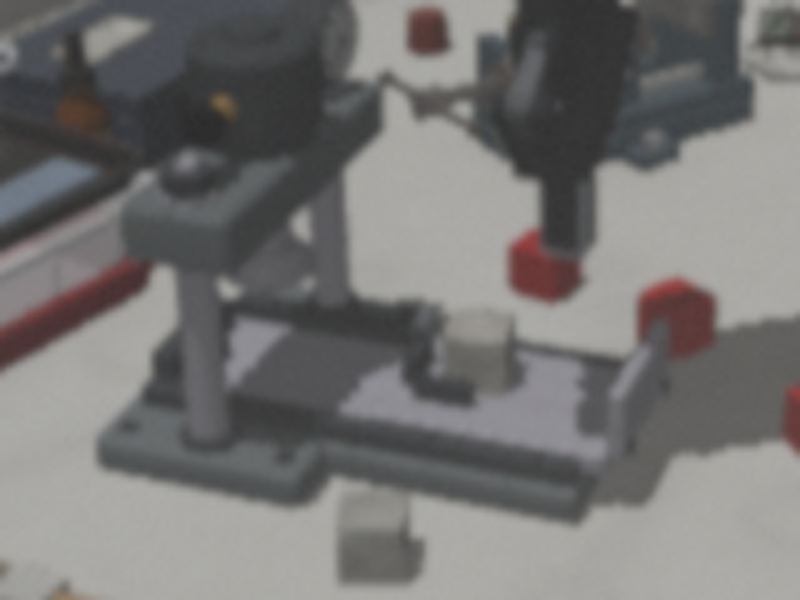

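```bash
python3 -m inch '[[[0,0,-0.2],[30,-1,1],1],[[0,0,-0.2],[55,-1,1],1],[[0,0,-0.2],[60,-1,1],1],[[0,0,-0.2],[60,-1,1],1]]'
python3 - <<'E'
from h import *
where();pp(.525,.1815,.037)
E
```

```text
clock: 5.05
position: [0.4619, 0.2931, 0.0431]
ee_rot: [0.554, -0.439, -0.552, -0.443]
ft_force: [0.9, -0.6, 0.9]
grip_width: -0.004
press xy [0.5153 0.1835] z 0.0431 zhead 102.83 F press [ 0.74 -0.8 ]
turn [0.03 0.15 0.38] shift [ 6.2 -9.6 -2. ]
```

```bash
python3 -m inch '[[[0,0,0.3],[4,-3,-2],1],[[0,0,0.3],[5,-6,-2],1],[[0,0,0.3],[5,-9,-2],1],[[0,0,0.3],[5,-11,-2],1],[[0,0,0.3],[5,-13,-2],1],[[0,0,0.3],[5,-13,-2],1]]'
python3 - <<'E'
from h import *
where();c=grab("side");save(c,"s5.png",(200,160,360,280),5)
where()
E
```

```text
clock: 5.8
position: [0.4751, 0.2941, 0.0382]
ee_rot: [-0.552, 0.44, 0.553, 0.442]
ft_force: [0.1, 0.3, -0.1]
grip_width: -0.002
press xy [0.5284 0.1816] z 0.0382 zhead 102.83 F press [0.14 0.29]
press xy [0.5283 0.1816] z 0.0382 zhead 102.83 F press [ 0.18 -0.34]
```

View pics/s5.png

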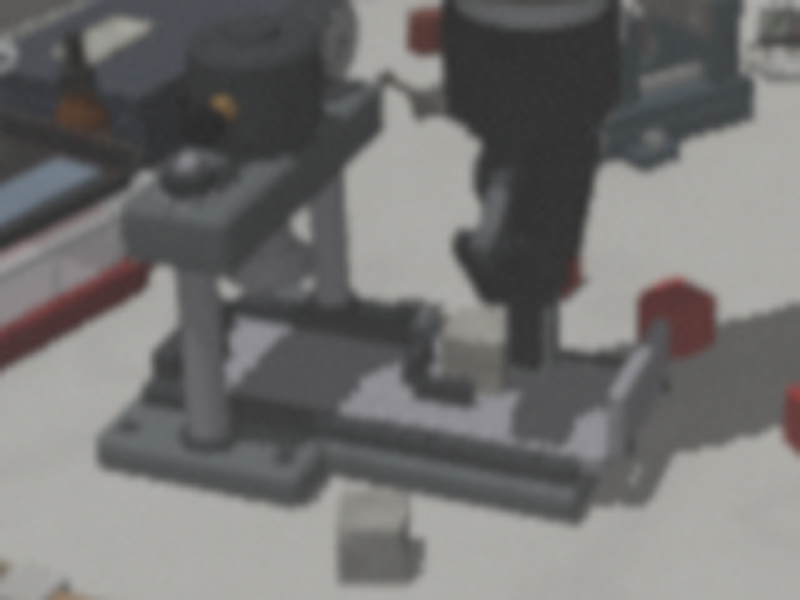

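```bash
python3 -m inch '[[[0,0,0],[1,-1.5,0],1],[[0,0,0],[1,-3,0],1],[[0,0,0],[1,-4.5,0],1],[[0,0,0],[1,-6,0],1],[[0,0,0],[1,-7.5,0],1],[[0,0,0],[1,-9,0],1],[[0,0,0],[1,-9,0],1]]'
python3 - <<'E'
from h import *
where();c=grab("side");save(c,"s6.png",(200,160,360,280),5)
where()
E
```

```text
clock: 6.72
position: [0.4839, 0.2961, 0.0372]
ee_rot: [-0.552, 0.44, 0.553, 0.442]
ft_force: [0.1, 0.2, -0.4]
grip_width: 0.0
press xy [0.5375 0.1816] z 0.0372 zhead 102.83 F press [0.1  0.13]
press xy [0.5374 0.1815] z 0.0372 zhead 102.83 F press [-1.01 -0.89]
```

View pics/s6.png

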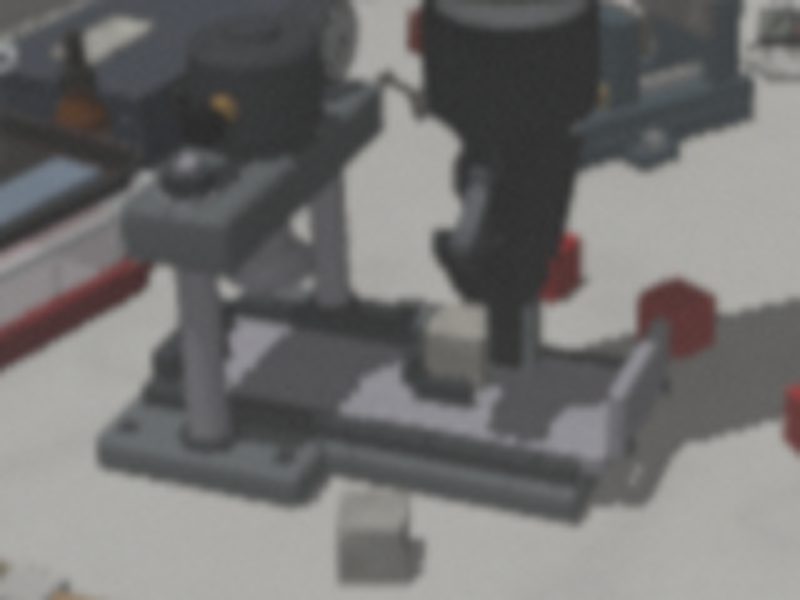

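Cube has moved in and is almost at the back stop, with no force yet. I'll continue in 1 mm steps.

```bash
python3 -m inch '[[[0,0,0],[0,-1,0],1],[[0,0,0],[0,-2,0],1],[[0,0,0],[0,-2,0],1]]'; python3 -c "
from h import *
where();camera('top');where()"
python3 -m inch '[[[0,0,0],[0,-1,0],1],[[0,0,0],[0,-1.5,0],1],[[0,0,0],[0,-1.5,0],1]]'; python3 -c "
from h import *
where();camera('top');where();camera('top');where()"
```

```text
clock: 7.15
position: [0.4858, 0.2966, 0.0372]
ee_rot: [-0.552, 0.44, 0.553, 0.442]
ft_force: [0.5, -0.8, 1.1]
grip_width: 0.004
press xy [0.5395 0.1816] z 0.0372 zhead 102.83 F press [ 0.27 -0.9 ]
press xy [0.5395 0.1816] z 0.0372 zhead 102.83 F press [-0.62  0.91]
clock: 7.58
position: [0.4871, 0.2969, 0.0371]
ee_rot: [-0.552, 0.44, 0.553, 0.442]
ft_force: [-0.0, -1.3, 0.9]
grip_width: -0.0
press xy [0.5408 0.1815] z 0.0371 zhead 102.83 F press [-0.34 -1.31]
press xy [0.5408 0.1815] z 0.0371 zhead 102.83 F press [-1.58 -0.14]
press xy [0.5408 0.1816] z 0.0372 zhead 102.83 F press [-1.65 -0.24]
```

```bash
python3 -m inch '[[[0,0,0],[0,-0.7,0],1],[[0,0,0],[0,-0.7,0],1]]'; python3 -c "
from h import *
where();camera('top');where();camera('top');where()"
python3 -m inch '[[[0,0,0],[0,-0.7,0],1],[[0,0,0],[0,-0.7,0],1]]'; python3 -c "
from h import *
where();camera('top');where();camera('top');where()"
```

```text
clock: 7.92
position: [0.4874, 0.2969, 0.0371]
ee_rot: [-0.552, 0.44, 0.553, 0.441]
ft_force: [-4.4, -2.4, 3.4]
grip_width: -0.0
press xy [0.541  0.1816] z 0.0371 zhead 102.85 F press [-4.86 -1.36]
press xy [0.541  0.1816] z 0.0371 zhead 102.85 F press [-4.73 -1.06]
press xy [0.5411 0.1816] z 0.0371 zhead 102.84 F press [-5.66 -1.41]
clock: 8.28
position: [0.4876, 0.297, 0.037]
ee_rot: [-0.552, 0.441, 0.553, 0.441]
ft_force: [-3.9, -2.8, 3.8]
grip_width: 0.001
press xy [0.5412 0.1816] z 0.037 zhead 102.86 F press [-4.47 -1.86]
press xy [0.5413 0.1816] z 0.037 zhead 102.86 F press [-4.86 -0.84]
press xy [0.5413 0.1816] z 0.0371 zhead 102.85 F press [-4.57 -0.23]
```

```bash
python3 -m inch '[[[0,0,0],[0,4,0],1],[[0,0,0],[0,14,0],1],[[0,0,0],[-3,16,-15],1],[[0,0,0],[-3,16,-40],1],[[0,0,0],[-3,16,-56],1],[[0,0,0],[-3,0,-56],1],[[0,0,0],[-3,-20,-56],1],[[0,0,0],[0,-25,-56],1],[[0,0,0],[0,-25,-56],1]]'
python3 - <<'E'
from h import *
where();pp(.566,.135,.037)
c=grab("wrist");save(c,"w7.png",(200,120,440,320),3.3)
E
```

```text
clock: 9.5
position: [0.524, 0.2477, 0.0365]
ee_rot: [-0.552, 0.441, 0.554, 0.441]
ft_force: [0.1, 0.3, 0.3]
grip_width: 0.001
press xy [0.5658 0.1255] z 0.0365 zhead 102.85 F press [0.19 0.25]
turn [ 0.05  0.12 -0.08] shift [-0.5 -0.2  9.5]
```

View pics/w7.png

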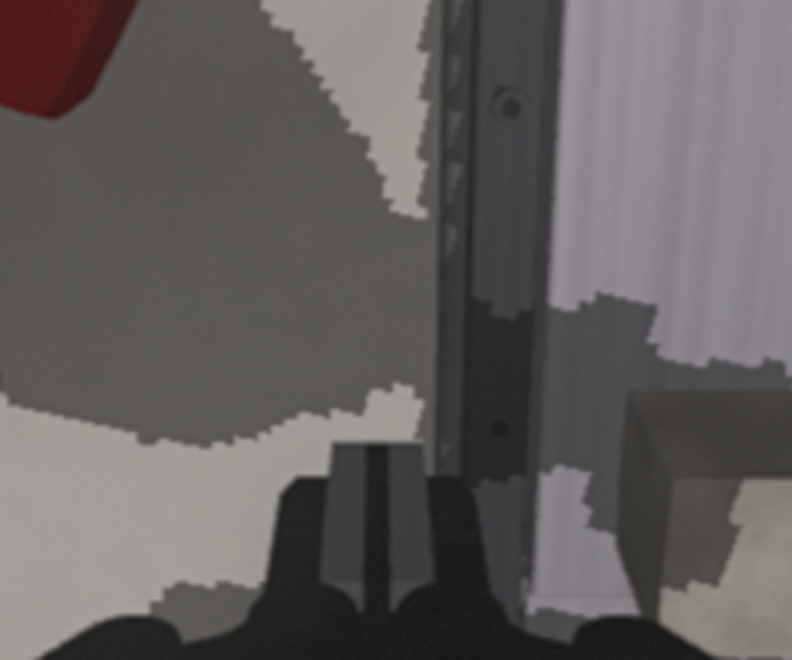

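```bash
python3 -m inch '[[[0,0,0],[0,0,6],1],[[0,0,0],[0,0,12],1],[[0,0,0],[0,0,18],1],[[0,0,0],[0,0,20],1],[[0,0,0],[0,0,22],1],[[0,0,0],[0,0,24],1],[[0,0,0],[0,0,24],1]]'
python3 - <<'E'
from h import *
where()
c=grab("wrist");save(c,"w8.png",(200,120,440,320),3.3)
where()
E
```

```text
clock: 10.42
position: [0.5183, 0.2713, 0.0367]
ee_rot: [-0.552, 0.441, 0.554, 0.441]
ft_force: [0.7, 0.1, -0.2]
grip_width: 0.002
press xy [0.5656 0.1497] z 0.0367 zhead 102.88 F press [ 0.71 -0.05]
press xy [0.5656 0.1496] z 0.0367 zhead 102.87 F press [-0.64 -0.22]
```

View pics/w8.png

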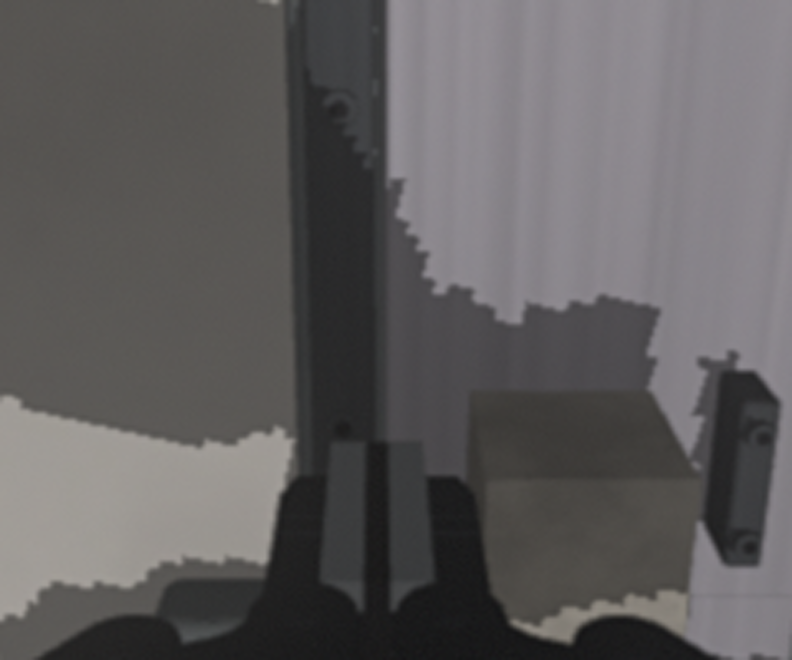

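```bash
python3 -m inch '[[[0,0,0],[0,0,1.5],1],[[0,0,0],[0,0,3],1],[[0,0,0],[0,0,4.5],1],[[0,0,0],[0,0,6],1],[[0,0,0],[0,0,6],1]]'
python3 - <<'E'
from h import *
where()
c=grab("wrist");save(c,"w9.png",(200,120,440,320),3.3)
where()
E
```

```text
clock: 11.1
position: [0.5169, 0.2772, 0.0367]
ee_rot: [-0.552, 0.441, 0.554, 0.441]
ft_force: [0.3, -0.1, 0.2]
grip_width: 0.004
press xy [0.5655 0.1558] z 0.0367 zhead 102.89 F press [ 0.23 -0.2 ]
press xy [0.5655 0.1557] z 0.0367 zhead 102.88 F press [0.8  0.01]
```

View pics/w9.png

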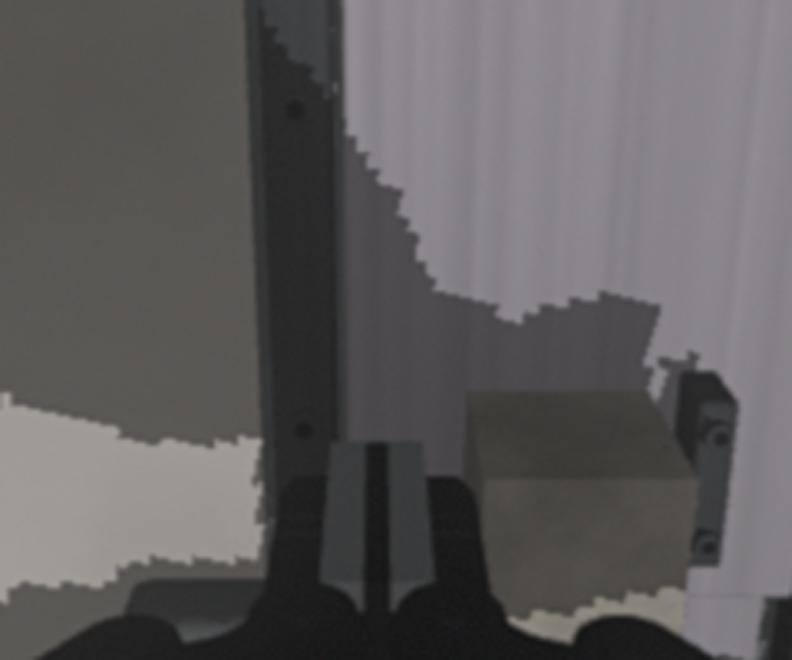

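```bash
python3 -m inch '[[[0,0,0],[0,0,1.5],1],[[0,0,0],[0,0,3],1],[[0,0,0],[0,0,3],1]]'; python3 -c "
from h import *
where();camera('top');where();camera('top');where()"
python3 -m inch '[[[0,0,0],[0,0,1],1],[[0,0,0],[0,0,1],1]]'; python3 -c "
from h import *
where();camera('top');where();camera('top');where()"
```

```text
clock: 11.52
position: [0.5162, 0.2802, 0.0367]
ee_rot: [-0.552, 0.441, 0.554, 0.441]
ft_force: [-0.4, -0.5, -0.1]
grip_width: 0.0
press xy [0.5655 0.1589] z 0.0367 zhead 102.89 F press [-0.5  -0.39]
press xy [0.5655 0.1588] z 0.0367 zhead 102.89 F press [-0.65  0.4 ]
press xy [0.5655 0.1588] z 0.0366 zhead 102.88 F press [0.62 0.  ]
clock: 11.88
position: [0.5161, 0.2811, 0.0367]
ee_rot: [-0.552, 0.441, 0.554, 0.441]
ft_force: [0.6, -0.0, 0.3]
grip_width: -0.004
press xy [0.5655 0.1598] z 0.0367 zhead 102.89 F press [ 0.63 -0.16]
press xy [0.5655 0.1598] z 0.0367 zhead 102.89 F press [ 0.27 -0.37]
press xy [0.5655 0.1598] z 0.0367 zhead 102.88 F press [ 0.02 -0.65]
```

```bash
python3 -m inch '[[[0,0,0],[0,0,1],1],[[0,0,0],[0,0,1],1]]'; python3 -c "
from h import *
where();camera('top');where();camera('top');where()"
python3 -m inch '[[[0,0,0],[0,0,1],1],[[0,0,0],[0,0,1],1]]'; python3 -c "
from h import *
where();camera('top');where();c=grab('wrist');save(c,'w10.png',(200,120,440,320),3.3)
where()"
```

```text
clock: 12.22
position: [0.5161, 0.2813, 0.0367]
ee_rot: [-0.552, 0.441, 0.553, 0.441]
ft_force: [0.2, -4.2, 3.1]
grip_width: 0.002
press xy [0.5656 0.16  ] z 0.0367 zhead 102.85 F press [-0.75 -4.16]
press xy [0.5657 0.16  ] z 0.0367 zhead 102.85 F press [-1.05 -5.45]
press xy [0.5656 0.16  ] z 0.0367 zhead 102.85 F press [-0.38 -5.23]
clock: 12.58
position: [0.5162, 0.2813, 0.0366]
ee_rot: [-0.552, 0.442, 0.553, 0.441]
ft_force: [0.6, -6.1, 3.2]
grip_width: -0.004
press xy [0.5657 0.16  ] z 0.0366 zhead 102.8 F press [-0.75 -6.11]
press xy [0.5657 0.16  ] z 0.0367 zhead 102.81 F press [-1.92 -6.88]
press xy [0.5657 0.16  ] z 0.0366 zhead 102.8 F press [-1.84 -6.09]
```

View pics/w10.png

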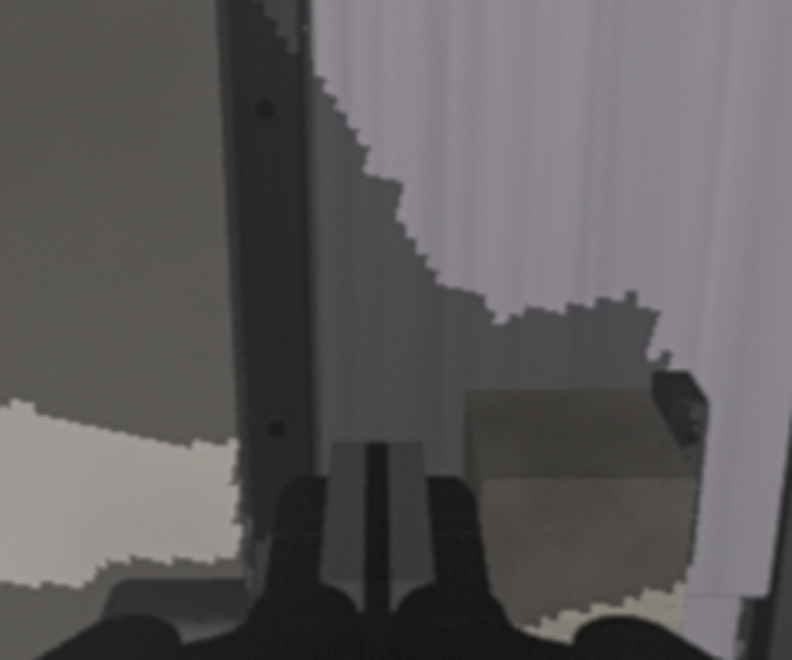

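```bash
python3 -m inch '[[[0,0,0],[0,0,-5],1],[[0,0,0],[0,0,-25],1],[[0,0,0],[-50,10,-25],1],[[0,0,0],[-105,20,-20],1],[[0,0,0],[-160,30,-12],1],[[0,0,0],[-215,30,-12],1],[[0,0,0],[-240,30,-12],1],[[0,0,0],[-240,30,-12],1]]'
python3 - <<'E'
from h import *
where()
c=grab("wrist");save(c,"w11.png",(220,60,460,260),3.3)
import pickle;pickle.dump(c,open("w11.pkl","wb"))
E
```

```text
clock: 13.68
position: [0.4904, 0.2642, 0.2785]
ee_rot: [0.553, -0.44, -0.553, -0.442]
ft_force: [0.9, 0.5, -0.6]
grip_width: 0.002
press xy [0.5368 0.149 ] z 0.2785 zhead 102.84 F press [0.98 0.27]
```

View pics/w11.png

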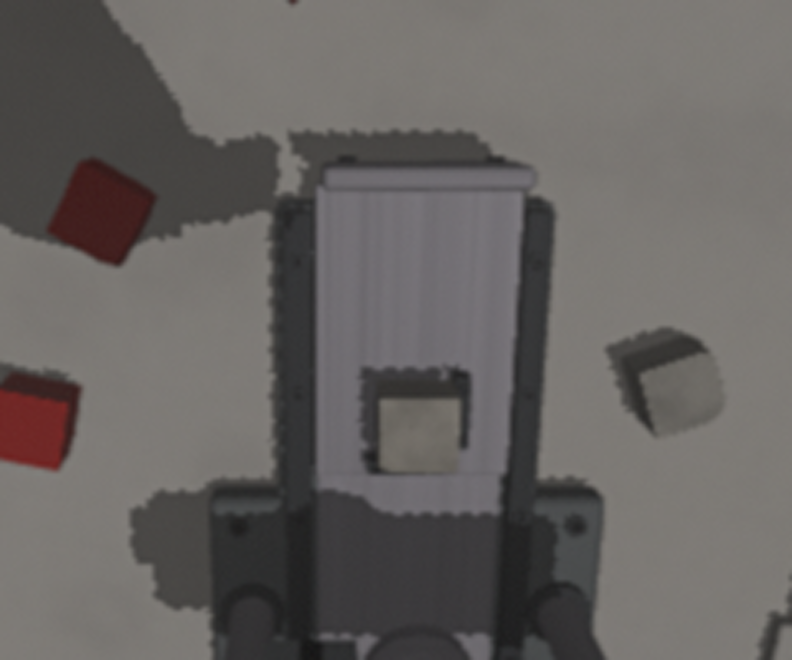

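Run:
```python
from h import *
import pickle
c=pickle.load(open("w11.pkl","rb"))
def Z(u,v,z): return toP(ray(c,220+(u)/3.3-.35,60+v/3.3-.35,z))
q=[Z(*p,.056) for p in[(379,399),(461,398),(457,472),(381,473)]];print(np.round(q,4),np.mean(q,0).round(4))
for a,b in((0,3),(1,2)): d=q[b]-q[a];print(np.rad2deg(np.arctan2(d[1],d[0])))
for a,b in((0,1),(3,2)): d=q[b]-q[a];print(np.rad2deg(np.arctan2(d[1],d[0]))-90)
print("plate",Z(322,170,.059),Z(537,170,.059),"ls near end",Z(455,371,.028),Z(470,376,.04))
pp(.522,.1875,.09);pp(.522,.1875,.037)
```

```text
[[0.5532 0.1727]
 [0.5529 0.2015]
 [0.5804 0.2013]
 [0.5808 0.174 ]] [0.5668 0.1874]
2.705917218885954
-0.3384727643823229
0.7187603755207448
0.7907477910401752
plate [0.47545069 0.15239919] [0.47544292 0.22220397] ls near end [0.55013834 0.20284298] [0.54901284 0.20672528]
turn [ 0.03  0.01 -0.04] shift [186.9  14.1  39. ]
turn [ 0.03  0.01 -0.04] shift [239.9  14.   39. ]
```

```bash
python3 -m inch '[[[0,0,0],[50,14,39],1],[[0,0,0],[105,14,39],1],[[0,0,0],[160,14,39],1],[[0,0,0],[205,14,39],1],[[0,0,0],[230,14,39],1],[[0,0,0],[241,14,39],1],[[0,0,0],[241,14,39],1],[[0,0,0],[241,14,39],1]]'; python3 -c "
from h import *
where();pp(.538,.1875,.037)"
```

```text
clock: 14.72
position: [0.4679, 0.2989, 0.0369]
ee_rot: [-0.553, 0.441, 0.553, 0.441]
ft_force: [0.1, 0.3, -0.7]
grip_width: 0.003
press xy [0.5225 0.1878] z 0.0369 zhead 102.83 F press [0.12 0.28]
turn [0.03 0.04 0.03] shift [ -0.1 -15.5  -0.4]
```

```bash
python3 -m inch '[[[0,0,0],[0,-5,0],1],[[0,0,0],[0,-10,0],1],[[0,0,0],[0,-14,0],1],[[0,0,0],[0,-16,0],1],[[0,0,0],[0,-17,0],1],[[0,0,0],[0,-17,0],1]]'; python3 -c "
from h import *
where();camera('top');where()"
python3 -m inch '[[[0,0,0],[0,-0.7,0],1],[[0,0,0],[0,-1.4,0],1],[[0,0,0],[0,-1.4,0],1]]'; python3 -c "
from h import *
where();camera('top');where();c=grab('wrist')
where()"
```

```text
clock: 15.48
position: [0.4845, 0.3027, 0.0368]
ee_rot: [-0.553, 0.441, 0.553, 0.441]
ft_force: [-0.1, -0.3, -0.4]
grip_width: 0.001
press xy [0.5395 0.1879] z 0.0368 zhead 102.83 F press [-0.12 -0.28]
press xy [0.5394 0.1879] z 0.0368 zhead 102.84 F press [ 0.38 -0.44]
clock: 15.9
position: [0.4858, 0.303, 0.0368]
ee_rot: [-0.553, 0.441, 0.553, 0.441]
ft_force: [-0.9, -0.1, -1.0]
grip_width: 0.003
press xy [0.5409 0.1879] z 0.0368 zhead 102.84 F press [-0.93  0.09]
press xy [0.5408 0.1879] z 0.0368 zhead 102.84 F press [-0.32 -0.23]
press xy [0.5408 0.1879] z 0.0368 zhead 102.84 F press [-0.38  0.36]
```

```bash
python3 -m inch '[[[0,0,0],[0,-0.7,0],1],[[0,0,0],[0,-0.7,0],1]]'; python3 -c "
from h import *
where();camera('top');where();camera('top');where()"
python3 -m inch '[[[0,0,0],[0,-0.5,0],1],[[0,0,0],[0,-0.5,0],1]]'; python3 -c "
from h import *
where();camera('top');where();camera('top');where()"
```

```text
clock: 16.25
position: [0.4862, 0.3032, 0.0368]
ee_rot: [-0.553, 0.441, 0.553, 0.441]
ft_force: [-1.6, -1.4, 1.6]
grip_width: 0.003
press xy [0.5413 0.1879] z 0.0368 zhead 102.85 F press [-1.86 -1.  ]
press xy [0.5413 0.1879] z 0.0368 zhead 102.84 F press [-2.18 -0.56]
press xy [0.5413 0.1879] z 0.0368 zhead 102.85 F press [-2.86 -0.55]
clock: 16.6
position: [0.4862, 0.3032, 0.0367]
ee_rot: [-0.553, 0.441, 0.553, 0.441]
ft_force: [-4.2, -1.5, 3.3]
grip_width: -0.005
press xy [0.5413 0.1879] z 0.0367 zhead 102.86 F press [-4.45 -0.57]
press xy [0.5413 0.1879] z 0.0367 zhead 102.85 F press [-5.02 -1.22]
press xy [0.5414 0.1879] z 0.0368 zhead 102.86 F press [-5.9  -1.09]
```

```bash
python3 -m inch '[[[0,0,0],[0,3,0],1],[[0,0,0],[0,15,0],1],[[0,0,0],[-40,25,0],1],[[0,0,0],[-70,50,0],1],[[0,0,0],[-70,100,0],1],[[0,0,0],[-60,105,0],1],[[0,0,0],[-20,105,0],1],[[0,0,0],[-1,105,0],1],[[0,0,0],[-1,105,0],1]]'
python3 - <<'E'
from h import *
where();pp(.455,.1875,.040)
c=grab("side");save(c,"s12.png",(200,160,360,280),5)
E
```

```text
clock: 17.82
position: [0.383, 0.2796, 0.0368]
ee_rot: [-0.552, 0.442, 0.554, 0.44]
ft_force: [-0.7, -0.1, 0.6]
grip_width: -0.006
press xy [0.4354 0.1878] z 0.0368 zhead 102.89 F press [-0.7   0.09]
turn [ 0.09  0.01 -0.2 ] shift [ -3.3 -19.6  -0.4]
```

View pics/s12.png

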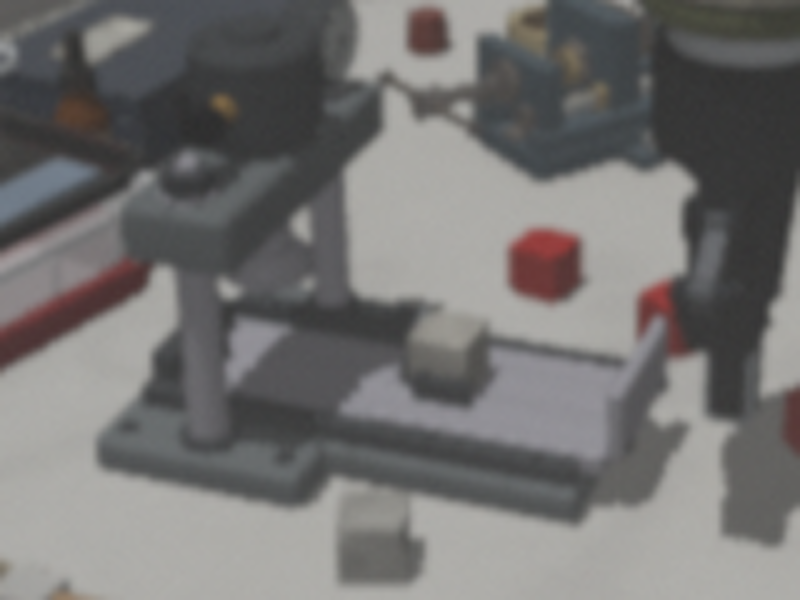

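```bash
python3 -m inch '[[[0,0,-0.2],[-3,-8,0],1],[[0,0,-0.2],[-3,-16,0],1],[[0,0,-0.2],[-3,-21,0],1],[[0,0,-0.2],[-3,-23,0],1],[[0,0,-0.2],[-3,-25,0],1],[[0,0,-0.2],[-3,-27,0],1],[[0,0,-0.2],[-3,-29,0],1],[[0,0,-0.2],[-3,-31,0],1],[[0,0,-0.2],[-3,-33,0],1],[[0,0,-0.2],[-3,-35,0],1]]'; python3 -c "
from h import *
where()"
```

```text
clock: 19.12
position: [0.4169, 0.2879, 0.0407]
ee_rot: [-0.553, 0.441, 0.553, 0.441]
ft_force: [-5.6, -2.0, 4.4]
grip_width: -0.0
press xy [0.4703 0.1884] z 0.0407 zhead 102.91 F press [-5.91 -0.68]
```

```bash
python3 -m inch '[[[0,0,0],[0,-2.5,0],1],[[0,0,0],[0,-5,0],1],[[0,0,0],[0,-7.5,0],1],[[0,0,0],[0,-10,0],1],[[0,0,0],[0,-12.5,0],1],[[0,0,0],[0,-15,0],1],[[0,0,0],[0,-17.5,0],1],[[0,0,0],[0,-20,0],1],[[0,0,0],[0,-22.5,0],1],[[0,0,0],[0,-25,0],1]]'
python3 - <<'E'
from h import *
where()
c=grab("side");save(c,"s13.png",(200,160,360,280),5)
where()
E
```

```text
clock: 20.38
position: [0.4404, 0.2933, 0.0405]
ee_rot: [-0.553, 0.441, 0.553, 0.44]
ft_force: [-4.4, -1.9, 4.3]
grip_width: -0.002
press xy [0.4945 0.1884] z 0.0405 zhead 102.94 F press [-4.68 -0.85]
press xy [0.4948 0.1884] z 0.0405 zhead 102.93 F press [-3.98 -0.66]
```

View pics/s13.png

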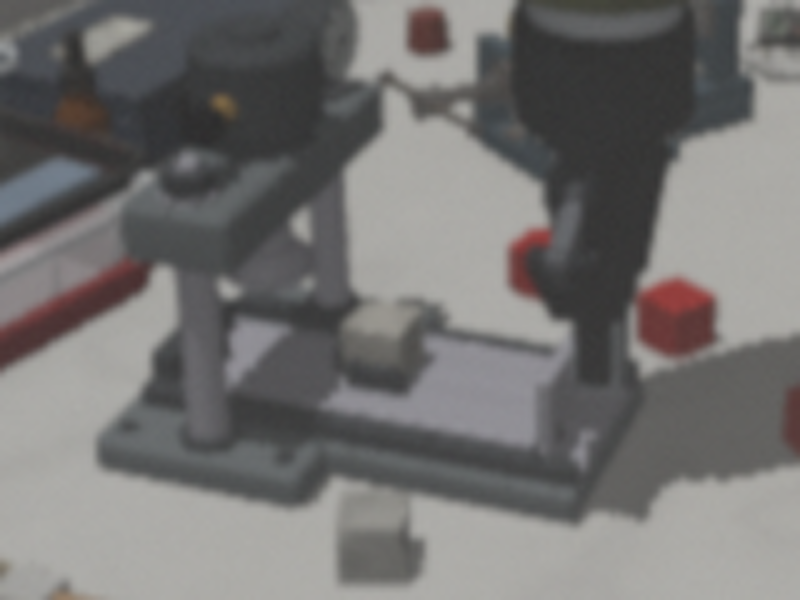

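```bash
python3 -m inch '[[[0,0,0],[0,-2.5,0],1],[[0,0,0],[0,-5,0],1],[[0,0,0],[0,-7.5,0],1],[[0,0,0],[0,-10,0],1],[[0,0,0],[0,-12.5,0],1],[[0,0,0],[0,-15,0],1],[[0,0,0],[0,-17.5,0],1],[[0,0,0],[0,-20,0],1],[[0,0,0],[0,-22.5,0],1],[[0,0,0],[0,-25,0],1]]'
python3 - <<'E'
from h import *
where()
E
python3 -m inch '[[[0,0,0],[0,-2,0],1],[[0,0,0],[0,-4,0],1],[[0,0,0],[0,-6,0],1],[[0,0,0],[0,-8,0],1],[[0,0,0],[0,-10,0],1],[[0,0,0],[0,-12,0],1],[[0,0,0],[0,-14,0],1]]'
python3 - <<'E'
from h import *
where()
c=grab("side");save(c,"s14.png",(200,160,360,280),5)
where()
E
```

```text
clock: 21.68
position: [0.4644, 0.2989, 0.0404]
ee_rot: [-0.553, 0.441, 0.554, 0.439]
ft_force: [-4.1, -2.6, 3.8]
grip_width: -0.002
press xy [0.5191 0.1885] z 0.0404 zhead 102.96 F press [-4.53 -1.64]
clock: 22.55
position: [0.4775, 0.3019, 0.0402]
ee_rot: [-0.553, 0.442, 0.554, 0.439]
ft_force: [-5.3, -1.7, 3.8]
grip_width: 0.001
press xy [0.5325 0.1887] z 0.0402 zhead 102.98 F press [-5.58 -0.51]
press xy [0.5328 0.1886] z 0.0402 zhead 102.97 F press [-4.98 -0.3 ]
```

View pics/s14.png

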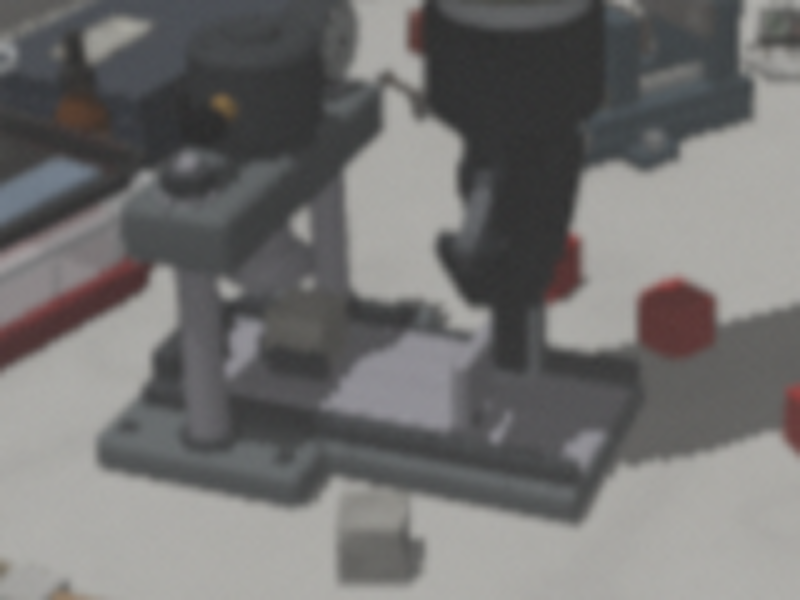

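Slide is nearly home and the cube is still seated. Next I go gently to the end stop at 1.2 mm per row.

```bash
python3 -m inch '[[[0,0,0],[0,-1.2,0],1],[[0,0,0],[0,-2.4,0],1],[[0,0,0],[0,-3.6,0],1],[[0,0,0],[0,-4.8,0],1],[[0,0,0],[0,-6,0],1],[[0,0,0],[0,-7.2,0],1]]'; python3 -c "
from h import *
where()"
python3 -m inch '[[[0,0,0],[0,-1.2,0],1],[[0,0,0],[0,-2.4,0],1],[[0,0,0],[0,-3.6,0],1],[[0,0,0],[0,-4.8,0],1]]'; python3 -c "
from h import *
where()"
```

```text
clock: 23.35
position: [0.4843, 0.3035, 0.0401]
ee_rot: [-0.553, 0.442, 0.554, 0.439]
ft_force: [-4.5, -0.6, 2.9]
grip_width: -0.002
press xy [0.5395 0.1887] z 0.0401 zhead 102.98 F press [-4.5   0.39]
clock: 23.85
position: [0.4885, 0.3045, 0.0401]
ee_rot: [-0.553, 0.442, 0.554, 0.438]
ft_force: [-4.9, -2.0, 4.2]
grip_width: -0.0
press xy [0.5438 0.1887] z 0.0401 zhead 103.0 F press [-5.2  -0.87]
```

```bash
python3 -m inch '[[[0,0,0],[0,-1.2,0],1],[[0,0,0],[0,-2.4,0],1],[[0,0,0],[0,-3.6,0],1],[[0,0,0],[0,-4.8,0],1]]'; python3 -c "
from h import *
where()"
python3 -m inch '[[[0,0,0],[0,-1.2,0],1],[[0,0,0],[0,-2.4,0],1],[[0,0,0],[0,-3.6,0],1]]'; python3 -c "
from h import *
where();camera('top');where()"
```

```text
clock: 24.35
position: [0.4928, 0.3055, 0.04]
ee_rot: [-0.553, 0.442, 0.554, 0.438]
ft_force: [-4.9, -1.0, 3.5]
grip_width: 0.001
press xy [0.5482 0.1887] z 0.04 zhead 103.01 F press [-4.99  0.06]
clock: 24.72
position: [0.4942, 0.3059, 0.0398]
ee_rot: [-0.552, 0.443, 0.555, 0.436]
ft_force: [-14.5, -6.1, 13.5]
grip_width: -0.003
press xy [0.5497 0.1888] z 0.0398 zhead 103.06 F press [-15.5   -2.69]
press xy [0.5497 0.1888] z 0.0397 zhead 103.06 F press [-11.93  -2.52]
```

```bash
python3 -m inch '[[[0,0,0],[0,-1.5,0],1],[[0,0,0],[0,-2.5,0],1],[[0,0,0],[0,-2.5,0],1],[[0,0,0],[0,-2.5,0],1]]'; python3 -c "
from h import *
where();c=grab('side');save(c,'s15.png',(200,160,360,280),5)"
```

```text
clock: 25.28
position: [0.4942, 0.306, 0.0395]
ee_rot: [-0.552, 0.445, 0.556, 0.434]
ft_force: [-14.9, -5.9, 11.3]
grip_width: -0.002
press xy [0.5497 0.1889] z 0.0395 zhead 103.12 F press [-15.87  -2.4 ]
```

View pics/s15.png

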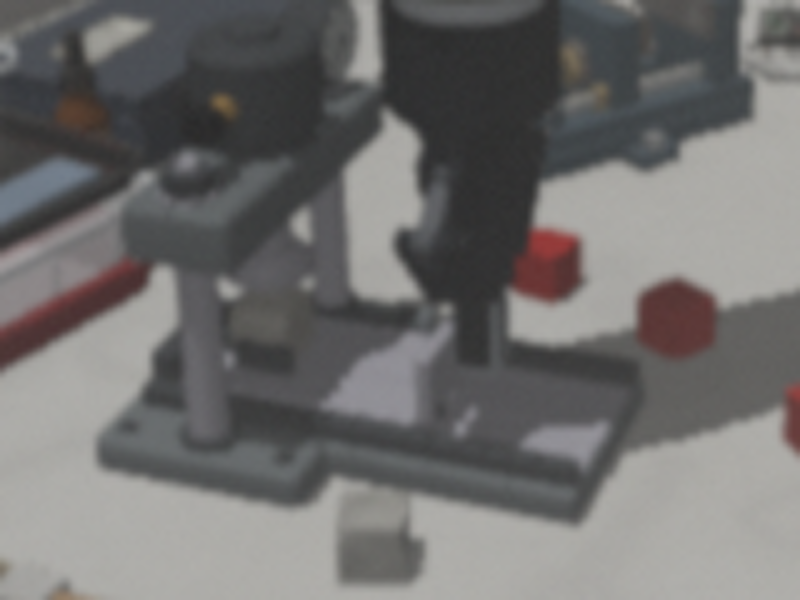

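```bash
python3 -m inch '[[[0,0,0],[0,3,0],1],[[0,0,0],[0,15,0],1],[[0,0,0],[0,40,0],1],[[0,0,0],[-30,75,0],1],[[0,0,0],[-70,90,0],1],[[0,0,0],[-110,90,0],1],[[0,0,0],[-110,90,0],1],[[0,0,0],[-110,90,0],1]]'
python3 - <<'E'
from h import *
where()
c=grab("wrist");save(c,"w16.png")
c=grab("side");save(c,"s16.png",(200,160,360,280),5)
E
```

```text
clock: 26.32
position: [0.4078, 0.2859, 0.1502]
ee_rot: [-0.552, 0.445, 0.555, 0.434]
ft_force: [-1.0, -0.7, -0.6]
grip_width: 0.002
press xy [0.461  0.1885] z 0.1502 zhead 103.09 F press [-1.09 -0.46]
```

View pics/w16.png

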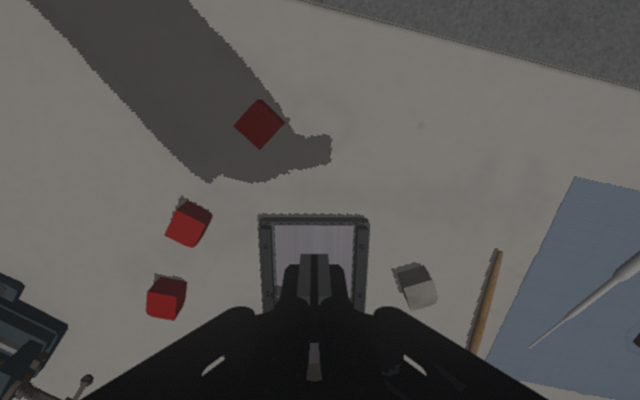

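View pics/s16.png

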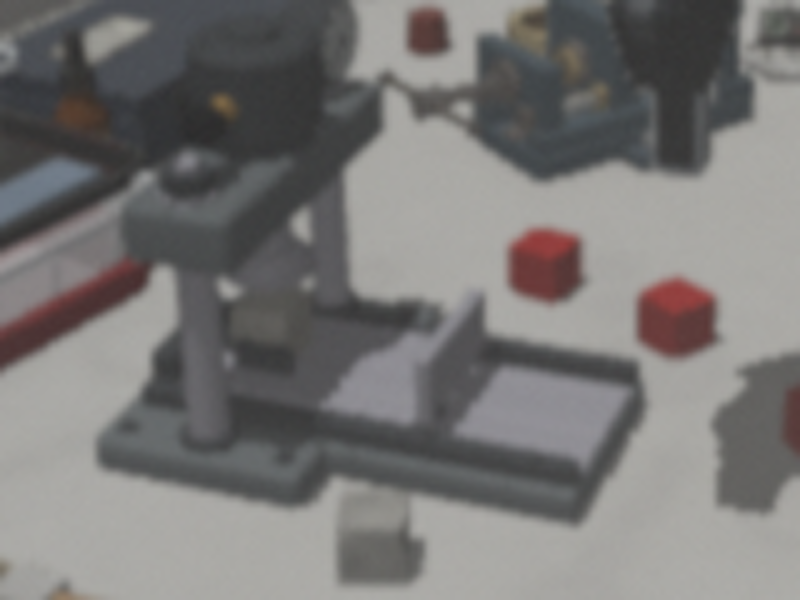

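Run:
```python
from h import *
a=cv2.imread("pics/s12.png");b=cv2.imread("pics/s16.png")
a=a[280:460,350:550];b=b[250:430,180:380]
s=np.hstack([cv2.resize(x,None,fx=2,fy=2,interpolation=cv2.INTER_CUBIC) for x in(a,b)])
cv2.imwrite("pics/cmp.png",np.clip(s*1.6,0,255).astype(np.uint8))
```

```text
(no output)
```

View pics/cmp.png

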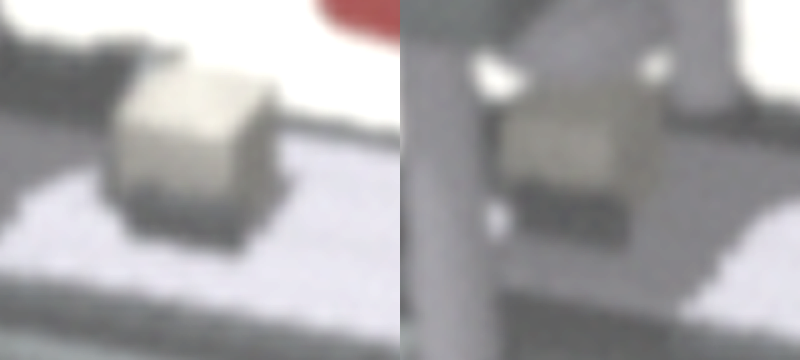

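Run:
```python
from h import *
c=grab("side");C=cloud(c)
P=np.stack([C[...,:2]@EX,C[...,:2]@EY],-1);z=C[...,2]
print("rough z noise");
m=(P[...,0]>.60)&(P[...,0]<.69)&(P[...,1]>.165)&(P[...,1]<.215)&(z>.042)&(z<.062)
v,u=np.where(m);print(len(u),u.min(),u.max(),v.min(),v.max())
X,Y,Zz=P[m][:,0],P[m][:,1],z[m]
yf=(Y>.195)&(Zz<.054);fx=np.polyfit(X[yf],Y[yf],1);print("y-face n",yf.sum(),"slope",fx[0].round(3),"Y",np.median(Y[yf]).round(4),"x range",X[yf].min().round(4),X[yf].max().round(4))
xf=(X<np.percentile(X,15));print("near x",np.percentile(X,[1,5,10,50,95,99]).round(4),"Y",np.percentile(Y,[1,5,50,95,99]).round(4),"Z",np.percentile(Zz,[5,95]).round(4))
m2=(P[...,0]>.53)&(P[...,0]<.60)&(z>.035)&(z<.065)&(P[...,1]>.14)&(P[...,1]<.23)
print("plate x",m2.sum(),np.percentile(P[m2][:,0],[2,10,50,90,98]).round(4))
```

```text
rough z noise
122 246 261 218 227
y-face n 72 slope 0.012 Y 0.202 x range 0.64 0.6686
near x [0.6401 0.6408 0.6411 0.6503 0.6674 0.6684] Y [0.1766 0.1801 0.1978 0.2038 0.205 ] Z [0.0434 0.0534]
plate x 169 [0.5615 0.5619 0.563  0.5676 0.5689]
```

```bash
python3 -c "
from h import *
print(manip.hand_in(), readout.get_obs()['clock'])"
```

```text
the job is handed in; nothing more can be done
the job is handed in; nothing more can be done
```

I seated the cube against both stops while the slide was still out, ran the slide home, and handed the job in at about 26.5 s. I don't have the verdict.

**Nudging:** With the closed fingertips I pushed the cube against the back stop, then against the left stop. Force rose to 5–6 N at each. A second push toward the back stop met resistance at the same place (0.5413 m along the press), so the cube had stayed against it.

**Slide:** I pushed on the front plate in 1–2.5 mm steps until the slide stopped hard, at about 16 N with no further movement. The push covered about 87 mm, which fits a start 0–12 mm in. I then pulled the gripper clear to 0.15 m height.

**Last checks, from the side camera's depth image:**
- **Cube position:** its centre is 92.8 mm behind the plate's outer face, where 93 mm is nominal.
- **Squareness:** the cube's left face is within about 0.012 rad of square. This reading comes from only 72 depth points, so treat it as approximate.
- **Not measured:** under the ram I judged contact with the left stop only from the side view, where the cube sits against that stop about as it did before the push. I did not measure the second cube, brush or timer again, but no move came near them.

No check failed. Before the second nudge, one wrist-camera estimate put the cube 1.6 mm short of the seat. That was within calibration error, and the nudge found the cube already against the back stop.

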